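# Wedge the rocking bench power supply

## Robot

A 7-joint arm with a two-finger parallel gripper is mounted at the origin on the work surface. World frame = base frame: x ahead of the robot, y to its left, z up, the work surface at z = 0. Lengths are in m, angles in rad, forces in N, time in s.
With the tool pointing down it reaches from about 0.425 to 0.925 m from the base axis. Payload 6.8 kg.
Tool frame: the origin (TCP) lies midway between the tips of the shut fingers; the grasp point (between the pads) lies 19 mm behind it; z points along the fingers, y is the line along which they close (so a half turn about z gives the same grasp; the last joint's range is limited). The gripper opens to 85 mm and grips with 20 to 120 N. Pads are 22 mm wide; open, the fingers measure 114 mm over their backs; the gripper's body (76 mm by 85 mm) begins 54 mm behind the grasp point. The pads swing forward as they close: fully open they stand 13 mm farther back than shut.
Start: joints at [1.208, 0.477, 0.022, 1.555, -0.011, 1.109, -0.083], TCP at [0.17, -0.653, 0.231] pointing down, gripper open.
Joint ranges: [-2.96, 2.96], [-0.34, 2.1], [-1.41, 1.46], [0.24, 2.44], [-1.37, 4.51], [0.17, 1.92], [-2.96, 2.96]. Speed limits (rad/s): [2.39, 2.39, 3.14, 3.14, 3.14, 3.14, 3.14].

## Interface

Orientations are given as a unit quaternion [w, x, y, z].
In Python, from station import bot gives the robot as it stands.
- The arm moves only by the tool jog_arm, never from a script. Its argument "rows" is a list of rows, each an object of numbers: "fingers": the finger opening in mm, from 0 to 85.4; "x", "y", "z": the shift along the tool's x, y, z in mm; "ax", "ay", "az": the turn, a rotation vector about the tool's x, y, z in degrees. A call has exactly 8 rows; each row shifts and turns the commanded pose from where the row before left it, along the tool's axes as they then stand; what a row does not reach is not made up. A row lasts 1/10 s, in which the tool goes at most 50 mm and 8.59 degrees, less where a joint would pass 70% of its speed; a pose out of reach is approached as far as the arm can. A call with a gripper value outside its range is refused whole. The fingers move at their own pace and stop on an object; "force" is the grip in N (left out, the last holds). Time passes only in rows, so rows that do not move let the fingers close, or fill a call up. It gives the time, the measured TCP pose, the force, the opening and the grip force at its end, in the units of the state.
- bot.get_obs(): the state, without advancing time (a new reading comes with each control period).
- bot.read_camera(name): name is "scene" or "top" or "wrist"; returns a dict with "pixels" (420x560x3 uint8, red, green, blue), "vertical_fov" (degrees; the focal length in pixels is half the picture's height over the tangent of half this angle, whatever the lens; pixels are square), "cx", "cy" (the principal point, pixels), "world_from_camera" (4x4, takes a point from camera to world coordinates). Camera axes: x right, y down, z forward; pixel columns grow to the right and rows downward; lengths in m; the calibration is good to about 2 mm. A picture is of the moment at which its call begins. There is no depth.
- bot.hand_in(): hands the job in; it is judged then, once.
The state is a dict: "t": time; "q": joint angles; "joint_vel": joint speeds; "joint_torque": joint torques, N m; "eef_pos": TCP position; "tool_rot": TCP orientation; "contact_force": force on the tool from outside, world axes, zero at the start; "torque": the same for the moment, N m; "gripper_width": opening from 0.0 (shut) to 1.0 (fully open); "grasp_force": force on a finger pad.
Only numpy, scipy, OpenCV 4.12 (cv2) and the standard library are available. Lean on these libraries where they do the work, as an engineer would, in place of code of your own. Each camera call takes 0.05 s, during which the arm holds its last target. There are 200 camera calls.

## Task

The power supply rocks because the foot under one front corner is worn short: press that corner down with the fingertips until you feel it rock, then push the loose wedge, thin end first, under the short foot until it is snug. Press the corner firmly again to test; if it still dips, push the wedge further, and finish while holding the corner firmly pressed, with the supply level and resting on the wedge. Never lift the wedge, and do not shove the supply along the bench or disturb the other things.

Things in the scene. Friction and masses are not known exactly. Their poses are not given: they have to be found in the camera images.
- supply: Black bench power supply, loose, about 3.6 kg. Case 190 (own x) by 200 (own y) by 75 mm on 14 mm feet; flat smooth top 89 mm above the bench. Origin: footprint centre at bench height. Own x points out of the front panel (its knobs stand out 14 mm). Round rubber feet, 20 mm diameter, at x = +-78, y = +-83 mm; that at +78, +83 is worn short. It slides if pushed sideways with some 12 N.
- loose_corner (a point): Point on the flat top of the supply straight above the short foot: where to press. The supply stands level by itself on its three good feet; 5 to 8 N down here tips it about the diagonal of the two neighbouring feet until the short foot meets the bench (this point then 6 to 10 mm lower, tilt 0.05 to 0.09 rad).
- under_stub (a point): Point straight below the centre of the short foot, at bench height, fixed to the supply. With the supply level the foot's flat bottom is 6 to 10 mm above the bench (exact gap unknown). The foot's outer edge is 10 mm, the case's side face 17 mm farther out along the supply's own +y; the wedge goes in from there, along own -y.
- wedge: Loose plain wooden door-stop wedge, 70 g, 40 mm wide (own x), 120 mm long (own y); 3 mm high at the thin end (own y = -60 mm), rising evenly to 27 mm at the thick end (own y = +60 mm). Origin: centre of its underside. Lies flat beside the supply's +y side, thin end towards the short foot, roughly in line with it.
- wedge_back (a point): Centre of the wedge's upright thick end face (40 mm wide, 27 mm high), 13.5 mm above the bench: where to push. The wedge alone slides at about 0.5 N; a push of 4 N or more means that it is snug. It stays in by friction; pushed much harder (10 N or more) it shoves or lifts the supply.
- wedge_tip (a point): Middle of the wedge's thin edge, at bench height. The wedge is snug when this point is about 15 to 35 mm inward of the short foot's outer edge (that is 5 to 25 mm inward of the point under the foot's centre).
- spool: Bystander: loose metal spool standing upright, 60 mm diameter, 50 mm high; origin at the centre of its underside.
- bin: Bystander: loose blue open parts bin, 110 by 80 by 50 mm high; origin at the centre of its underside.
- screwdriver: Bystander: loose black-handled screwdriver lying on the bench beyond the front panel; origin under its middle.
There are look-alikes about, which are no part of the job. Several things look just like the wedge: the one meant starts nearest to the robot's base.

How it is judged:
By the outcome, as a careful person would: the job done as asked, in the order asked, and still so for the second after the job is handed in, while the arm keeps its last pose, push and grip.
It also fails if it takes over 56 s, if anything falls off the work surface, if the arm or the gripper's body presses on something with over 40 N, if the wrist force passes 120 N, or if a joint passes its speed limit or range.

## Working session

There is one attempt and no reset: what is moved stays moved. The work goes in short steps, Python scripts to look and compute and a tool call to move; the robot and the scene stay as the last step left them, time stands still between calls to the robot, and variables do not carry over. Pictures are saved under pics/ and viewed, at most 10 in all, crops included, and the job is handed in when it is done.

Besides the shell and the picture viewer there is one more tool, called after ">>>" as a command line: name --argument value ..., lists and objects as JSON in quotes. jog_arm: Moves the arm, as the interface text tells. Its arguments: {"type":"object","properties":{"rows":{"type":"array","items":{"type":"object","properties":{"fingers":{"type":"number"},"x":{"type":"number"},"y":{"type":"number"},"z":{"type":"number"},"ax":{"type":"number"},"ay":{"type":"number"},"az":{"type":"number"}}}},"force":{"type":"number"}},"required":["rows"]}

```bash
mkdir -p pics; cat > h.py <<'E'
import numpy as np, cv2, json
from station import bot
from scipy.spatial.transform import Rotation as R
def cam(n,save=None):
    c=bot.read_camera(n); im=np.ascontiguousarray(c["pixels"][:,:,::-1])
    if save: cv2.imwrite("pics/"+save,im)
    np.savez("cam_"+n,im=im,T=np.array(c["world_from_camera"]),f=im.shape[0]/2/np.tan(np.radians(c["vertical_fov"])/2),cx=c["cx"],cy=c["cy"])
    return im
def ray(n,u,v,z):
    c=np.load("cam_"+n+".npz"); T=c["T"]
    d=T[:3,:3]@np.array([(u-c["cx"])/c["f"],(v-c["cy"])/c["f"],1]); o=T[:3,3]
    return o+d*(z-o[2])/d[2]
def proj(n,p):
    c=np.load("cam_"+n+".npz"); T=c["T"]; q=T[:3,:3].T@(np.array(p)-T[:3,3])
    return q[:2]/q[2]*c["f"]+[c["cx"],c["cy"]]
E
python3 - <<'E'
from h import *
a=cam("top","top.png");b=cam("scene","scene.png")
for n in("top","scene"):
    c=np.load("cam_"+n+".npz");print(n,c["T"].round(3).tolist(),c["f"],c["cx"],c["cy"])
o=bot.get_obs();print({k:np.round(v,3).tolist() for k,v in o.items()})
E
```

```text
top [[-0.025, -0.999, 0.046, 0.544], [-0.999, 0.026, 0.021, -0.014], [-0.022, -0.045, -0.999, 1.172], [0.0, 0.0, 0.0, 1.0]] 426.819743756973 277.6196485471009 209.2517436378666
scene [[-0.528, 0.598, -0.603, 1.438], [0.849, 0.363, -0.384, 0.516], [-0.011, -0.714, -0.7, 1.039], [0.0, 0.0, 0.0, 1.0]] 516.2160753638933 278.25509852197064 209.2891966527528
{'t': 0.1, 'q': [1.208, 0.478, 0.022, 1.556, -0.011, 1.109, -0.083], 'joint_vel': [0.001, -0.002, -0.001, -0.002, 0.002, 0.0, -0.001], 'joint_torque': [0.004, -59.776, 1.614, -28.196, 0.013, 0.005, -0.0], 'eef_pos': [0.17, -0.653, 0.23], 'tool_rot': [-0.001, 0.992, 0.127, -0.0], 'contact_force': [0.232, 0.337, 0.051], 'torque': [0.058, 0.037, -0.004], 'grasp_force': 0.0, 'gripper_width': 1.003}
```

View pics/top.png

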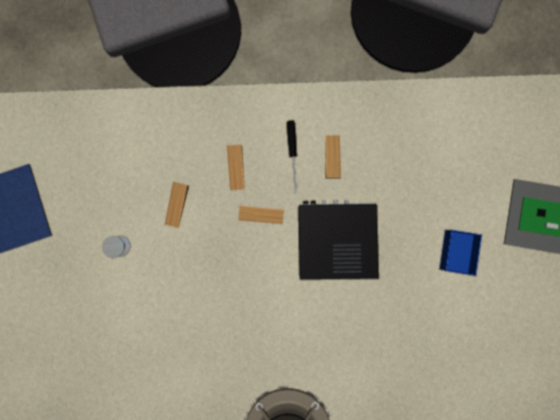

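View pics/scene.png

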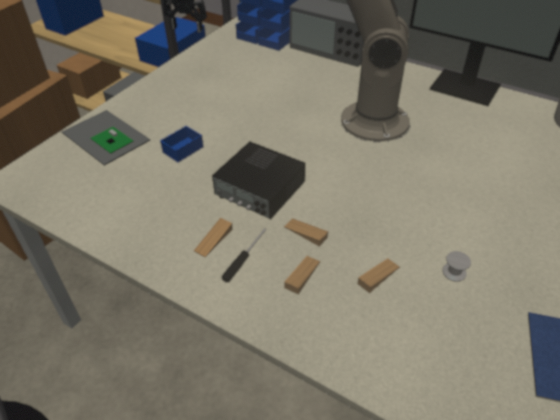

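The top view shows the supply at about (338,241) with its front facing up. The meant wedge is at (261,215), left of the supply, and is the one nearest the base. The spool is at (116,246) and the bin at (461,252). I'll enlarge that area.

```bash
python3 - <<'E'
from h import *
a=np.load("cam_top.npz")["im"];cv2.imwrite("pics/c1.png",cv2.resize(a[190:290,230:390],None,fx=5,fy=5,interpolation=cv2.INTER_CUBIC))
b=np.load("cam_scene.npz")["im"];cv2.imwrite("pics/c2.png",cv2.resize(b[135:255,200:340],None,fx=5,fy=5,interpolation=cv2.INTER_CUBIC))
E
```

```text
(no output)
```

View pics/c1.png

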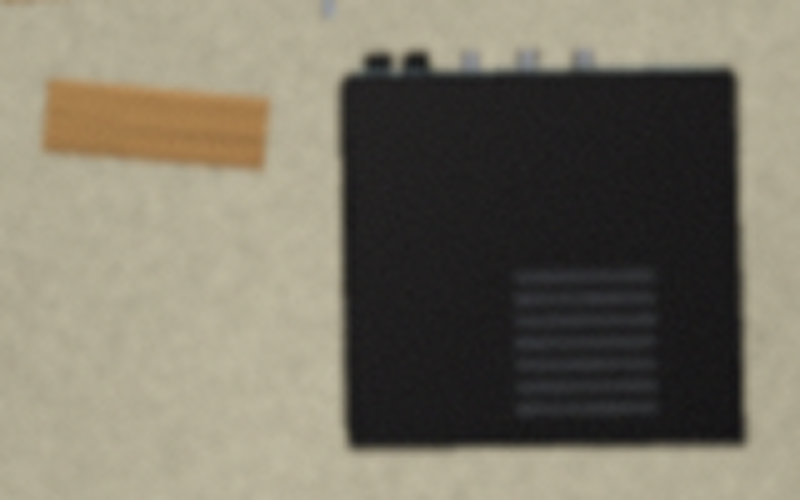

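View pics/c2.png

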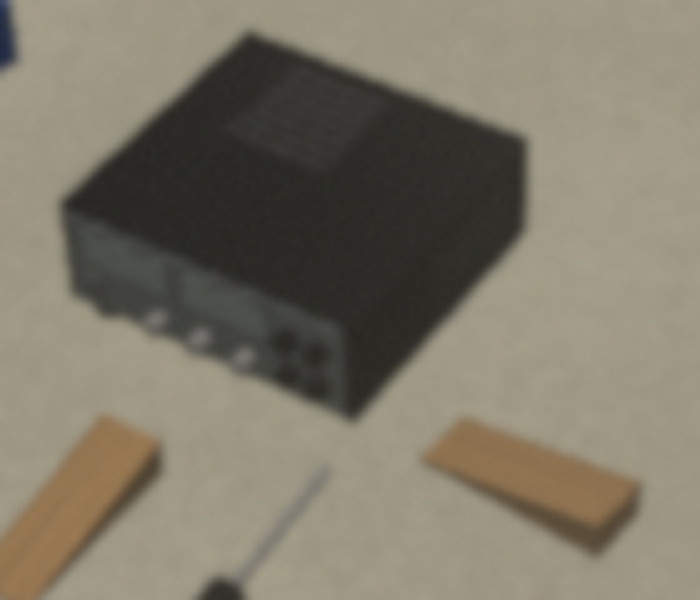

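Crop corners of the supply's top are (344,75), (735,70), (744,441) and (351,446). The wedge's thick end is (48,80)–(43,152) and its thin end (269,98)–(263,168). The scene crop confirms that the thin end faces the supply.

```bash
python3 - <<'E'
from h import *
t=lambda x,y,z:ray("top",230+(x+.5)/5-.5,190+(y+.5)/5-.5,z)
s=lambda x,y,z:ray("scene",200+(x+.5)/5-.5,135+(y+.5)/5-.5,z)
def fit(P,M): # 2D rigid
    P=np.array(P)[:,:2];M=np.array(M);pc,mc=P.mean(0),M.mean(0)
    H=(M-mc).T@(P-pc);a=np.arctan2(H[0,1]-H[1,0],H[0,0]+H[1,1])
    Rm=np.array([[np.cos(a),-np.sin(a)],[np.sin(a),np.cos(a)]]);o=pc-Rm@mc
    return o,a,((Rm@M.T).T+o-P)*1000,Rm
SM=[[95,100],[95,-100],[-95,-100],[-95,100]];SM=np.array(SM)/1000
WM=np.array([[20,60],[-20,60],[20,-60],[-20,-60]])/1000
for n,SP,WP in[("top",[t(344,75,.089),t(735,70,.089),t(744,441,.089),t(351,446,.089)],[t(48,80,.027),t(43,152,.027),t(269,98,.003),t(263,168,.003)]),
 ("scene",[s(345,328,.089),s(65,205,.089),s(250,33,.089),s(525,140,.089)],[s(597,530,.027),s(640,488,.027),s(425,458,.003),s(462,418,.003)])]:
    o,a,r,Rm=fit(SP,SM);print(n,"supply",o.round(4),np.degrees(a).round(2),r.round(1).tolist())
    print("  corner",(o+Rm@[.078,.083]).round(4))
    ow,aw,rw,Rw=fit(WP,WM);print("  wedge",ow.round(4),np.degrees(aw).round(2),rw.round(1).tolist(),"back",(ow+Rw@[0,.06]).round(4),"tip",(ow+Rw@[0,-.06]).round(4))
    print("  in supply frame: tip",(Rm.T@(ow+Rw@[0,-.06]-o)*1000).round(1),"back",(Rm.T@(ow+Rw@[0,.06]-o)*1000).round(1))
q=bot.get_obs()["tool_rot"];print(R.from_quat(np.roll(q,-1)).as_matrix().round(3).tolist())
E
```

```text
top supply [ 0.5092 -0.1417] -0.64 [[1.3, 1.1], [1.8, -1.3], [-1.7, -1.3], [-1.4, 1.5]]
  corner [ 0.5881 -0.0596]
  wedge [0.5839 0.0564] -5.6 [[0.6, 0.4], [-0.5, 0.8], [0.7, -0.4], [-0.9, -0.8]] back [0.5897 0.1161] tip [ 0.578  -0.0033]
  in supply frame: tip [ 67.3 139.2] back [ 77.7 258.7]
scene supply [ 0.5085 -0.1402] -0.69 [[1.0, 4.7], [1.8, -5.4], [-1.3, -2.6], [-1.5, 3.2]]
  corner [ 0.5875 -0.0581]
  wedge [0.5833 0.0579] -7.76 [[0.3, 0.0], [-0.8, 0.3], [1.4, -2.1], [-0.8, 1.7]] back [0.5914 0.1174] tip [ 0.5752 -0.0015]
  in supply frame: tip [ 65.  139.4] back [ 79.8 258.5]
[[0.968, 0.252, -0.001], [0.252, -0.968, 0.002], [-0.0, -0.002, -1.0]]
```

>>> jog_arm --rows '[{"fingers": 0,"x": 37,"y": -31,"az": -8},{"fingers": 0,"x": 41,"y": -25,"az": -8},{"fingers": 0,"x": 44,"y": -20,"az": -8},{"fingers": 0,"x": 46,"y": -13,"az": -8},{"fingers": 0,"x": 47,"y": -7,"az": -8},{"fingers": 0,"x": 48,"y": 0,"az": -8},{"fingers": 0,"x": 47,"y": 7,"az": -8},{"fingers": 0,"x": 46,"y": 13,"az": -8}]'

```text
invalid input
```

>>> jog_arm --rows '[{"fingers": 0,"x": 37,"y": -31,"z": 0,"ax": 0,"ay": 0,"az": -8},{"fingers": 0,"x": 41,"y": -25,"z": 0,"ax": 0,"ay": 0,"az": -8},{"fingers": 0,"x": 44,"y": -20,"z": 0,"ax": 0,"ay": 0,"az": -8},{"fingers": 0,"x": 46,"y": -13,"z": 0,"ax": 0,"ay": 0,"az": -8},{"fingers": 0,"x": 47,"y": -7,"z": 0,"ax": 0,"ay": 0,"az": -8},{"fingers": 0,"x": 48,"y": 0,"z": 0,"ax": 0,"ay": 0,"az": -8},{"fingers": 0,"x": 47,"y": 7,"z": 0,"ax": 0,"ay": 0,"az": -8},{"fingers": 0,"x": 46,"y": 13,"z": 0,"ax": 0,"ay": 0,"az": -8}]' --force 40

```text
t: 0.9
eef_pos: [0.3929, -0.3392, 0.2312]
tool_rot: [-0.0, 0.772, 0.636, -0.0]
contact_force: [0.5, 0.3, -0.5]
gripper_width: 0.0
grasp_force: 0.0
```

>>> jog_arm --rows '[{"fingers": 0,"x": 39,"y": 17,"z": 12,"ax": 0,"ay": 0,"az": 0},{"fingers": 0,"x": 39,"y": 17,"z": 12,"ax": 0,"ay": 0,"az": 0},{"fingers": 0,"x": 39,"y": 17,"z": 12,"ax": 0,"ay": 0,"az": 0},{"fingers": 0,"x": 39,"y": 17,"z": 12,"ax": 0,"ay": 0,"az": 0},{"fingers": 0,"x": 39,"y": 17,"z": 12,"ax": 0,"ay": 0,"az": 0},{"fingers": 0,"x": 39,"y": 17,"z": 12,"ax": 0,"ay": 0,"az": 0},{"fingers": 0,"x": 39,"y": 17,"z": 12,"ax": 0,"ay": 0,"az": 0},{"fingers": 0,"x": 39,"y": 17,"z": 12,"ax": 0,"ay": 0,"az": -8}]'

```text
t: 1.7
eef_pos: [0.5879, -0.0605, 0.1346]
tool_rot: [-0.0, 0.727, 0.686, -0.0]
contact_force: [-0.2, -1.9, 0.1]
gripper_width: -0.001
grasp_force: 0.0
```

>>> jog_arm --rows '[{"fingers": 0,"x": 0,"y": 0,"z": 15,"ax": 0,"ay": 0,"az": -3},{"fingers": 0,"x": 0,"y": 0,"z": 15,"ax": 0,"ay": 0,"az": 0},{"fingers": 0,"x": 0,"y": 0,"z": 8,"ax": 0,"ay": 0,"az": 0},{"fingers": 0,"x": 0,"y": 0,"z": 4,"ax": 0,"ay": 0,"az": 0},{"fingers": 0,"x": 0,"y": 0,"z": 2,"ax": 0,"ay": 0,"az": 0},{"fingers": 0,"x": 0,"y": 0,"z": 1,"ax": 0,"ay": 0,"az": 0},{"fingers": 0,"x": 0,"y": 0,"z": 1,"ax": 0,"ay": 0,"az": 0},{"fingers": 0,"x": 0,"y": 0,"z": 1,"ax": 0,"ay": 0,"az": 0}]'

```text
t: 2.5
eef_pos: [0.5878, -0.0622, 0.0889]
tool_rot: [0.001, 0.71, 0.704, 0.0]
contact_force: [0.5, 0.1, 3.2]
gripper_width: -0.001
grasp_force: 1.6
```

>>> jog_arm --rows '[{"fingers": 0,"x": 0,"y": 0,"z": 1,"ax": 0,"ay": 0,"az": 0},{"fingers": 0,"x": 0,"y": 0,"z": 1,"ax": 0,"ay": 0,"az": 0},{"fingers": 0,"x": 0,"y": 0,"z": 1,"ax": 0,"ay": 0,"az": 0},{"fingers": 0,"x": 0,"y": 0,"z": 1,"ax": 0,"ay": 0,"az": 0},{"fingers": 0,"x": 0,"y": 0,"z": 1,"ax": 0,"ay": 0,"az": 0},{"fingers": 0,"x": 0,"y": 0,"z": 1,"ax": 0,"ay": 0,"az": 0},{"fingers": 0,"x": 0,"y": 0,"z": 0,"ax": 0,"ay": 0,"az": 0},{"fingers": 0,"x": 0,"y": 0,"z": 0,"ax": 0,"ay": 0,"az": 0}]'

```text
t: 3.3
eef_pos: [0.5902, -0.06, 0.0842]
tool_rot: [0.001, 0.709, 0.705, 0.003]
contact_force: [1.7, 3.4, 8.4]
gripper_width: 0.001
grasp_force: 4.0
```

>>> jog_arm --rows '[{"fingers": 0,"x": 1,"y": 1,"z": 1,"ax": 0,"ay": 0,"az": 0},{"fingers": 0,"x": 1,"y": 1,"z": 1,"ax": 0,"ay": 0,"az": 0},{"fingers": 0,"x": 1,"y": 1,"z": 1,"ax": 0,"ay": 0,"az": 0},{"fingers": 0,"x": 0.5,"y": 0.5,"z": 1,"ax": 0,"ay": 0,"az": 0},{"fingers": 0,"x": 0,"y": 0,"z": 1,"ax": 0,"ay": 0,"az": 0},{"fingers": 0,"x": 0,"y": 0,"z": 0,"ax": 0,"ay": 0,"az": 0},{"fingers": 0,"x": 0,"y": 0,"z": 0,"ax": 0,"ay": 0,"az": 0},{"fingers": 0,"x": 0,"y": 0,"z": 0,"ax": 0,"ay": 0,"az": 0}]'

```text
t: 4.1
eef_pos: [0.5919, -0.0586, 0.0816]
tool_rot: [0.002, 0.71, 0.705, 0.0]
contact_force: [-10.2, -0.6, 34.6]
gripper_width: 0.0
grasp_force: 16.9
```

>>> jog_arm --rows '[{"fingers": 0,"x": 0,"y": 1,"z": -2,"ax": 0,"ay": 0,"az": 0},{"fingers": 0,"x": 0,"y": 0,"z": -2,"ax": 0,"ay": 0,"az": 0},{"fingers": 0,"x": 0,"y": 0,"z": -1,"ax": 0,"ay": 0,"az": 0},{"fingers": 0,"x": -1,"y": -1,"z": -1,"ax": 0,"ay": 0,"az": 0},{"fingers": 0,"x": -1,"y": -1,"z": -2,"ax": 0,"ay": 0,"az": 0},{"fingers": 0,"x": 0,"y": 0,"z": -3,"ax": 0,"ay": 0,"az": 0},{"fingers": 0,"x": 0,"y": 0,"z": -20,"ax": 0,"ay": 0,"az": 0},{"fingers": 0,"x": 0,"y": 0,"z": -30,"ax": 0,"ay": 0,"az": 0}]'

```text
t: 4.9
eef_pos: [0.5876, -0.0605, 0.1365]
tool_rot: [-0.002, 0.71, 0.705, -0.002]
contact_force: [1.0, -0.1, -0.2]
gripper_width: 0.003
grasp_force: 0.0
```

```bash
python3 - <<'E'
from h import *
a0=np.load("cam_scene.npz")["im"].copy();b=cam("scene")
print(bot.get_obs()["contact_force"])
cv2.imwrite("pics/s2.png",np.hstack([cv2.resize(i[125:260,190:320],None,fx=3,fy=3,interpolation=cv2.INTER_CUBIC) for i in(a0,b)]))
E
```

```text
[0.36857159 0.76502407 3.57618206]
```

View pics/s2.png

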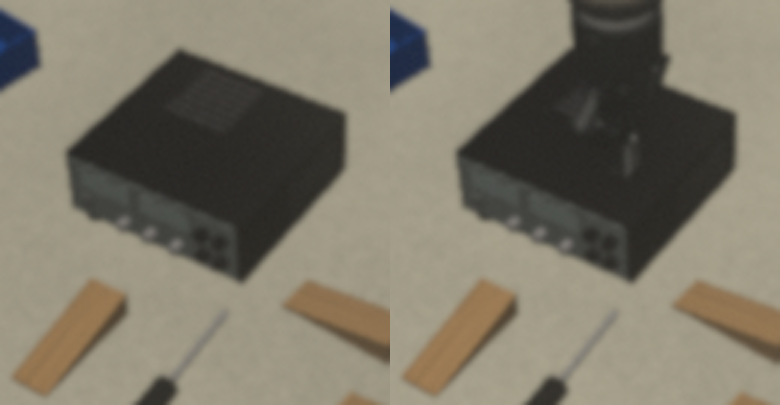

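The supply looks unmoved and is level again. Next I go behind the wedge.

>>> jog_arm --rows '[{"fingers": 0,"x": 44,"y": 0,"z": 0,"ax": 0,"ay": 0,"az": 0},{"fingers": 0,"x": 44,"y": 0,"z": 0,"ax": 0,"ay": 0,"az": 0},{"fingers": 0,"x": 44,"y": 0,"z": 0,"ax": 0,"ay": 0,"az": 0},{"fingers": 0,"x": 44,"y": 0,"z": 0,"ax": 0,"ay": 0,"az": 0},{"fingers": 0,"x": 40,"y": 0,"z": 0,"ax": 0,"ay": 0,"az": 0},{"fingers": 0,"x": 0,"y": 0,"z": 40,"ax": 0,"ay": 0,"az": 0},{"fingers": 0,"x": 0,"y": 0,"z": 35,"ax": 0,"ay": 0,"az": 0},{"fingers": 0,"x": 0,"y": 0,"z": 25,"ax": 0,"ay": 0,"az": 0}]'

```text
t: 5.75
eef_pos: [0.5895, 0.1553, 0.0354]
tool_rot: [-0.001, 0.709, 0.705, -0.002]
contact_force: [0.3, -0.3, -0.6]
gripper_width: 0.002
grasp_force: 0.0
```

>>> jog_arm --rows '[{"fingers": 0,"x": 0,"y": 0,"z": 12,"ax": 0,"ay": 0,"az": 0},{"fingers": 0,"x": 0,"y": 0,"z": 8,"ax": 0,"ay": 0,"az": 0},{"fingers": 0,"x": 0,"y": 0,"z": 4,"ax": 0,"ay": 0,"az": 0},{"fingers": 0,"x": 0,"y": 0,"z": 2,"ax": 0,"ay": 0,"az": 0},{"fingers": 0,"x": 0,"y": 0,"z": 0,"ax": 0,"ay": 0,"az": 0},{"fingers": 0,"x": 0,"y": 0,"z": 0,"ax": 0,"ay": 0,"az": 0},{"fingers": 0,"x": 0,"y": 0,"z": 0,"ax": 0,"ay": 0,"az": 0},{"fingers": 0,"x": 0,"y": 0,"z": 0,"ax": 0,"ay": 0,"az": 0}]'

```text
t: 6.55
eef_pos: [0.5916, 0.1555, 0.0128]
tool_rot: [0.0, 0.71, 0.705, 0.0]
contact_force: [1.1, -0.2, 0.7]
gripper_width: 0.002
grasp_force: 0.0
```

>>> jog_arm --rows '[{"fingers": 0,"x": -10,"y": -1,"z": 0,"ax": 0,"ay": 0,"az": 0},{"fingers": 0,"x": -9,"y": -1,"z": 0,"ax": 0,"ay": 0,"az": 0},{"fingers": 0,"x": -6,"y": 0,"z": 0,"ax": 0,"ay": 0,"az": 0},{"fingers": 0,"x": -5,"y": 0,"z": 0,"ax": 0,"ay": 0,"az": 0},{"fingers": 0,"x": -5,"y": 0,"z": 0,"ax": 0,"ay": 0,"az": 0},{"fingers": 0,"x": -5,"y": 0,"z": 0,"ax": 0,"ay": 0,"az": 0},{"fingers": 0,"x": -5,"y": 0,"z": 0,"ax": 0,"ay": 0,"az": 0},{"fingers": 0,"x": -5,"y": 0,"z": 0,"ax": 0,"ay": 0,"az": 0}]'

```text
t: 7.35
eef_pos: [0.589, 0.1053, 0.0123]
tool_rot: [-0.0, 0.71, 0.705, 0.0]
contact_force: [-0.2, 0.6, 0.7]
gripper_width: 0.002
grasp_force: 0.2
```

```bash
python3 - <<'E'
from h import *
b=cam("top");s=cam("scene")
print(bot.get_obs()["eef_pos"],bot.get_obs()["contact_force"])
cv2.imwrite("pics/t3.png",np.hstack([cv2.resize(b[190:290,220:320],None,fx=4,fy=4,interpolation=cv2.INTER_CUBIC),cv2.resize(s[160:260,240:340],None,fx=4,fy=4,interpolation=cv2.INTER_CUBIC)]))
E
```

```text
[0.58907027 0.10441356 0.01225658] [ 0.20825889  0.35645704 -0.12970932]
```

View pics/t3.png

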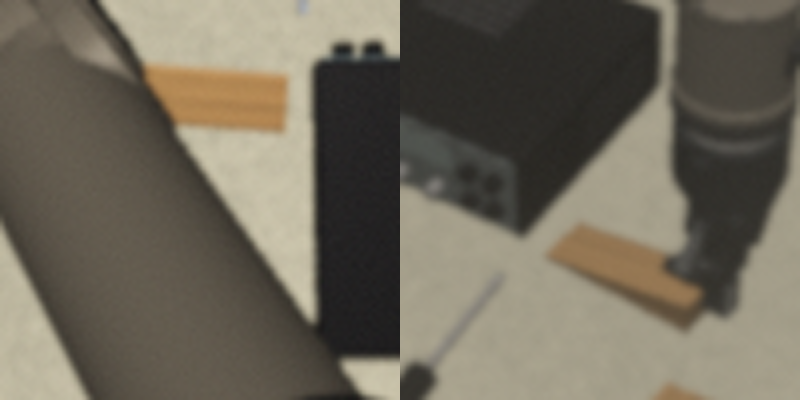

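The thin end is now at crop (288,75)–(283,131), still yawed by about -4.5°. The push was nearly central, so I'll push off-centre on the -x side to square the wedge up.

>>> jog_arm --rows '[{"fingers": 0,"x": 5,"y": 0,"z": 0,"ax": 0,"ay": 0,"az": 0},{"fingers": 0,"x": 0,"y": -6,"z": 0,"ax": 0,"ay": 0,"az": 0},{"fingers": 0,"x": 0,"y": -6,"z": 0,"ax": 0,"ay": 0,"az": 0},{"fingers": 0,"x": -5,"y": 0,"z": 0,"ax": 0,"ay": 0,"az": 0},{"fingers": 0,"x": -4,"y": 0,"z": 0,"ax": 0,"ay": 0,"az": 0},{"fingers": 0,"x": -4,"y": 0,"z": 0,"ax": 0,"ay": 0,"az": 0},{"fingers": 0,"x": -4,"y": 0,"z": 0,"ax": 0,"ay": 0,"az": 0},{"fingers": 0,"x": -2,"y": 0,"z": 0,"ax": 0,"ay": 0,"az": 0}]'

```text
t: 8.25
eef_pos: [0.5771, 0.0908, 0.0123]
tool_rot: [0.0, 0.71, 0.704, -0.0]
contact_force: [0.5, 0.4, -1.4]
gripper_width: 0.002
grasp_force: 0.2
```

```bash
python3 - <<'E'
from h import *
b=cam("top");s=cam("scene")
print(bot.get_obs()["eef_pos"],bot.get_obs()["contact_force"])
cv2.imwrite("pics/t4.png",np.hstack([cv2.resize(b[190:290,220:320],None,fx=4,fy=4,interpolation=cv2.INTER_CUBIC),cv2.resize(s[160:260,240:340],None,fx=4,fy=4,interpolation=cv2.INTER_CUBIC)]))
E
```

```text
[0.57705217 0.09092416 0.01228902] [-0.33162706 -0.14762885 -0.03669477]
```

View pics/t4.png

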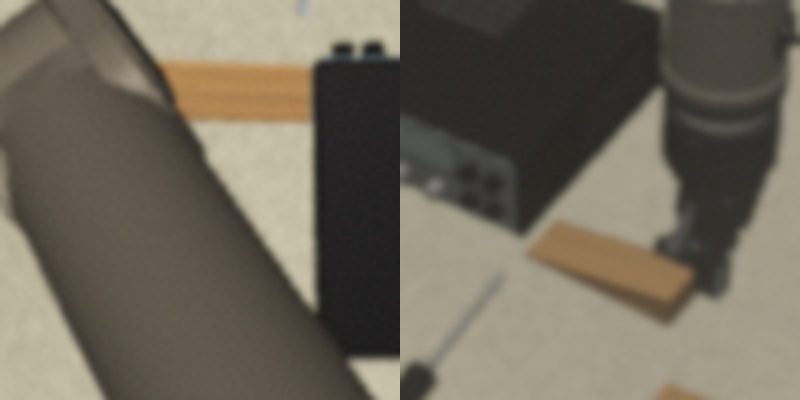

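The wedge is nearly square (about 2.4° off) and the tip is in line with the foot. I'll continue with a smaller offset.

>>> jog_arm --rows '[{"fingers": 0,"x": 4,"y": 0,"z": 0,"ax": 0,"ay": 0,"az": 0},{"fingers": 0,"x": 0,"y": 6,"z": 0,"ax": 0,"ay": 0,"az": 0},{"fingers": 0,"x": -4,"y": 0,"z": 0,"ax": 0,"ay": 0,"az": 0},{"fingers": 0,"x": -4,"y": 0,"z": 0,"ax": 0,"ay": 0,"az": 0},{"fingers": 0,"x": -4,"y": 0,"z": 0,"ax": 0,"ay": 0,"az": 0},{"fingers": 0,"x": -4,"y": 0,"z": 0,"ax": 0,"ay": 0,"az": 0},{"fingers": 0,"x": -3,"y": 0,"z": 0,"ax": 0,"ay": 0,"az": 0},{"fingers": 0,"x": 0,"y": 0,"z": 0,"ax": 0,"ay": 0,"az": 0}]'

```text
t: 9.15
eef_pos: [0.5827, 0.0756, 0.0122]
tool_rot: [0.0, 0.71, 0.704, -0.0]
contact_force: [0.3, -0.5, -0.6]
gripper_width: -0.001
grasp_force: 0.0
```

>>> jog_arm --rows '[{"fingers": 0,"x": 4,"y": 0,"z": 0,"ax": 0,"ay": 0,"az": 0},{"fingers": 0,"x": 0,"y": 6,"z": 0,"ax": 0,"ay": 0,"az": 0},{"fingers": 0,"x": -4,"y": 0,"z": 0,"ax": 0,"ay": 0,"az": 0},{"fingers": 0,"x": -2,"y": 0,"z": 0,"ax": 0,"ay": 0,"az": 0},{"fingers": 0,"x": -1,"y": 0,"z": 0,"ax": 0,"ay": 0,"az": 0},{"fingers": 0,"x": -1,"y": 0,"z": 0,"ax": 0,"ay": 0,"az": 0},{"fingers": 0,"x": -1,"y": 0,"z": 0,"ax": 0,"ay": 0,"az": 0},{"fingers": 0,"x": 0,"y": 0,"z": 0,"ax": 0,"ay": 0,"az": 0}]'

```text
t: 9.95
eef_pos: [0.5886, 0.0712, 0.0122]
tool_rot: [-0.0, 0.71, 0.705, -0.0]
contact_force: [-0.5, -0.1, -0.8]
gripper_width: 0.002
grasp_force: 0.0
```

>>> jog_arm --rows '[{"fingers": 0,"x": -1,"y": 0,"z": 0,"ax": 0,"ay": 0,"az": 0},{"fingers": 0,"x": -1,"y": 0,"z": 0,"ax": 0,"ay": 0,"az": 0},{"fingers": 0,"x": -1,"y": 0,"z": 0,"ax": 0,"ay": 0,"az": 0},{"fingers": 0,"x": -1,"y": 0,"z": 0,"ax": 0,"ay": 0,"az": 0},{"fingers": 0,"x": -1,"y": 0,"z": 0,"ax": 0,"ay": 0,"az": 0},{"fingers": 0,"x": -1,"y": 0,"z": 0,"ax": 0,"ay": 0,"az": 0},{"fingers": 0,"x": 0,"y": 0,"z": 0,"ax": 0,"ay": 0,"az": 0},{"fingers": 0,"x": 0,"y": 0,"z": 0,"ax": 0,"ay": 0,"az": 0}]'

```text
t: 10.75
eef_pos: [0.5887, 0.0654, 0.0123]
tool_rot: [0.0, 0.71, 0.705, -0.0]
contact_force: [0.6, -0.3, 0.0]
gripper_width: 0.001
grasp_force: 0.0
```

```bash
python3 - <<'E'
from h import *
b=cam("top");s=cam("scene")
cv2.imwrite("pics/t5.png",np.hstack([cv2.resize(b[190:290,220:320],None,fx=4,fy=4,interpolation=cv2.INTER_CUBIC),cv2.resize(s[160:260,240:340],None,fx=4,fy=4,interpolation=cv2.INTER_CUBIC)]))
E
```

```text
(no output)
```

View pics/t5.png

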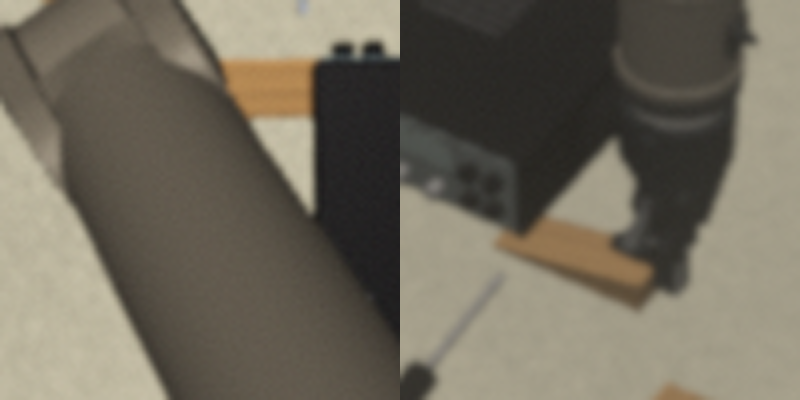

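The wedge is square to the supply and in line with the foot. I'll push on until it is snug.

>>> jog_arm --rows '[{"fingers": 0,"x": -1,"y": 0,"z": 0,"ax": 0,"ay": 0,"az": 0},{"fingers": 0,"x": -1,"y": 0,"z": 0,"ax": 0,"ay": 0,"az": 0},{"fingers": 0,"x": -1,"y": 0,"z": 0,"ax": 0,"ay": 0,"az": 0},{"fingers": 0,"x": -1,"y": 0,"z": 0,"ax": 0,"ay": 0,"az": 0},{"fingers": 0,"x": 0,"y": 0,"z": 0,"ax": 0,"ay": 0,"az": 0},{"fingers": 0,"x": 0,"y": 0,"z": 0,"ax": 0,"ay": 0,"az": 0},{"fingers": 0,"x": 0,"y": 0,"z": 0,"ax": 0,"ay": 0,"az": 0},{"fingers": 0,"x": 0,"y": 0,"z": 0,"ax": 0,"ay": 0,"az": 0}]'

```text
t: 11.65
eef_pos: [0.5887, 0.0615, 0.0123]
tool_rot: [0.0, 0.71, 0.705, -0.0]
contact_force: [0.1, 0.3, -0.4]
gripper_width: 0.001
grasp_force: 0.0
```

>>> jog_arm --rows '[{"fingers": 0,"x": -1,"y": 0,"z": 0,"ax": 0,"ay": 0,"az": 0},{"fingers": 0,"x": -1,"y": 0,"z": 0,"ax": 0,"ay": 0,"az": 0},{"fingers": 0,"x": -1,"y": 0,"z": 0,"ax": 0,"ay": 0,"az": 0},{"fingers": 0,"x": 0,"y": 0,"z": 0,"ax": 0,"ay": 0,"az": 0},{"fingers": 0,"x": 0,"y": 0,"z": 0,"ax": 0,"ay": 0,"az": 0},{"fingers": 0,"x": 0,"y": 0,"z": 0,"ax": 0,"ay": 0,"az": 0},{"fingers": 0,"x": 0,"y": 0,"z": 0,"ax": 0,"ay": 0,"az": 0},{"fingers": 0,"x": 0,"y": 0,"z": 0,"ax": 0,"ay": 0,"az": 0}]'

```text
t: 12.45
eef_pos: [0.5887, 0.0585, 0.0123]
tool_rot: [0.0, 0.71, 0.705, -0.0]
contact_force: [-0.5, 0.2, -0.7]
gripper_width: -0.003
grasp_force: 0.0
```

>>> jog_arm --rows '[{"fingers": 0,"x": -1,"y": 0,"z": 0,"ax": 0,"ay": 0,"az": 0},{"fingers": 0,"x": -1,"y": 0,"z": 0,"ax": 0,"ay": 0,"az": 0},{"fingers": 0,"x": -1,"y": 0,"z": 0,"ax": 0,"ay": 0,"az": 0},{"fingers": 0,"x": 0,"y": 0,"z": 0,"ax": 0,"ay": 0,"az": 0},{"fingers": 0,"x": 0,"y": 0,"z": 0,"ax": 0,"ay": 0,"az": 0},{"fingers": 0,"x": 0,"y": 0,"z": 0,"ax": 0,"ay": 0,"az": 0},{"fingers": 0,"x": 0,"y": 0,"z": 0,"ax": 0,"ay": 0,"az": 0},{"fingers": 0,"x": 0,"y": 0,"z": 0,"ax": 0,"ay": 0,"az": 0}]'

```text
t: 13.25
eef_pos: [0.5888, 0.0568, 0.0124]
tool_rot: [-0.0, 0.709, 0.705, 0.001]
contact_force: [-0.2, 5.2, -0.4]
gripper_width: 0.001
grasp_force: 2.6
```

Snug at 5 N. Now I'll retreat and test the corner.

>>> jog_arm --rows '[{"fingers": 0,"x": 5,"y": 0,"z": 0,"ax": 0,"ay": 0,"az": 0},{"fingers": 0,"x": 15,"y": 0,"z": 0,"ax": 0,"ay": 0,"az": 0},{"fingers": 0,"x": 0,"y": 0,"z": -40,"ax": 0,"ay": 0,"az": 0},{"fingers": 0,"x": 0,"y": 0,"z": -40,"ax": 0,"ay": 0,"az": 0},{"fingers": 0,"x": 0,"y": 0,"z": -40,"ax": 0,"ay": 0,"az": 0},{"fingers": 0,"x": -45,"y": 0,"z": 0,"ax": 0,"ay": 0,"az": 0},{"fingers": 0,"x": -45,"y": 0,"z": 0,"ax": 0,"ay": 0,"az": 0},{"fingers": 0,"x": -45,"y": 0,"z": 0,"ax": 0,"ay": 0,"az": 0}]'

```text
t: 14.05
eef_pos: [0.5879, -0.0604, 0.1329]
tool_rot: [0.001, 0.709, 0.705, -0.0]
contact_force: [1.1, -0.3, 0.9]
gripper_width: -0.004
grasp_force: 0.0
```

>>> jog_arm --rows '[{"fingers": 0,"x": 0,"y": 0,"z": 15,"ax": 0,"ay": 0,"az": 0},{"fingers": 0,"x": 0,"y": 0,"z": 15,"ax": 0,"ay": 0,"az": 0},{"fingers": 0,"x": 0,"y": 0,"z": 7,"ax": 0,"ay": 0,"az": 0},{"fingers": 0,"x": 0,"y": 0,"z": 3,"ax": 0,"ay": 0,"az": 0},{"fingers": 0,"x": 0,"y": 0,"z": 2,"ax": 0,"ay": 0,"az": 0},{"fingers": 0,"x": 0,"y": 0,"z": 1,"ax": 0,"ay": 0,"az": 0},{"fingers": 0,"x": 0,"y": 0,"z": 1,"ax": 0,"ay": 0,"az": 0},{"fingers": 0,"x": 0,"y": 0,"z": 0,"ax": 0,"ay": 0,"az": 0}]'

```text
t: 14.85
eef_pos: [0.5883, -0.0588, 0.0891]
tool_rot: [0.0, 0.709, 0.705, 0.0]
contact_force: [-1.2, 1.3, 2.8]
gripper_width: 0.001
grasp_force: 1.5
```

>>> jog_arm --rows '[{"fingers": 0,"x": 0,"y": 0,"z": 1,"ax": 0,"ay": 0,"az": 0},{"fingers": 0,"x": 0,"y": 0,"z": 0,"ax": 0,"ay": 0,"az": 0},{"fingers": 0,"x": 0,"y": 0,"z": 0,"ax": 0,"ay": 0,"az": 0},{"fingers": 0,"x": 0,"y": 0,"z": 0,"ax": 0,"ay": 0,"az": 0},{"fingers": 0,"x": 0,"y": 0,"z": 0,"ax": 0,"ay": 0,"az": 0},{"fingers": 0,"x": 0,"y": 0,"z": 0,"ax": 0,"ay": 0,"az": 0},{"fingers": 0,"x": 0,"y": 0,"z": 0,"ax": 0,"ay": 0,"az": 0},{"fingers": 0,"x": 0,"y": 0,"z": 0,"ax": 0,"ay": 0,"az": 0}]'

```text
t: 15.65
eef_pos: [0.5884, -0.0587, 0.0889]
tool_rot: [0.0, 0.709, 0.705, 0.001]
contact_force: [-3.5, 1.3, 9.8]
gripper_width: -0.004
grasp_force: 5.3
```

>>> jog_arm --rows '[{"fingers": 0,"x": 0,"y": -0.3,"z": 0.5,"ax": 0,"ay": 0,"az": 0},{"fingers": 0,"x": 0,"y": -0.3,"z": 0.5,"ax": 0,"ay": 0,"az": 0},{"fingers": 0,"x": 0,"y": 0,"z": 0,"ax": 0,"ay": 0,"az": 0},{"fingers": 0,"x": 0,"y": 0,"z": 0,"ax": 0,"ay": 0,"az": 0},{"fingers": 0,"x": 0,"y": 0,"z": 0,"ax": 0,"ay": 0,"az": 0},{"fingers": 0,"x": 0,"y": 0,"z": 0,"ax": 0,"ay": 0,"az": 0},{"fingers": 0,"x": 0,"y": 0,"z": 0,"ax": 0,"ay": 0,"az": 0},{"fingers": 0,"x": 0,"y": 0,"z": 0,"ax": 0,"ay": 0,"az": 0}]'

```text
t: 16.45
eef_pos: [0.5885, -0.0586, 0.0888]
tool_rot: [0.001, 0.709, 0.705, 0.001]
contact_force: [-4.2, 1.0, 16.1]
gripper_width: -0.001
grasp_force: 7.9
```

```bash
python3 - <<'E'
from h import *
s=cam("scene");b=cam("top")
o=bot.get_obs();print(o["eef_pos"],o["contact_force"],o["t"])
cv2.imwrite("pics/t6.png",np.hstack([cv2.resize(b[190:290,220:320],None,fx=4,fy=4,interpolation=cv2.INTER_CUBIC),cv2.resize(s[160:260,240:340],None,fx=4,fy=4,interpolation=cv2.INTER_CUBIC)]))
E
```

```text
[ 0.58844977 -0.05866092  0.08874457] [-4.57402623  1.095089   14.77161019] 16.55
```

View pics/t6.png

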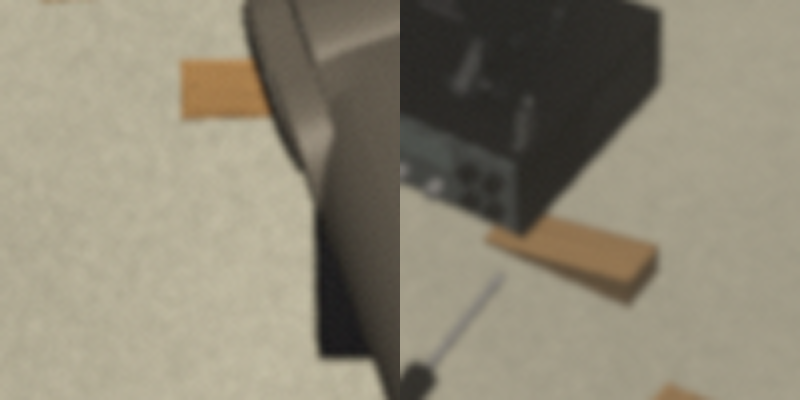

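The wedge sits square under the short foot. Under 15 N at the corner, the top stays at 88.8 mm, so the supply is level and does not dip.

```bash
python3 -c "
from station import bot
print(bot.hand_in())"
```

```text
the job is handed in; nothing more can be done
None
```

The wedge is snug under the short foot (5 N push), and I handed in at about 16.6 s with the corner held down at about 15 N, the supply level and not dipping.

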